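# Hook the chisel tray onto its cleat dock

### The job

Hang the chisel tray on its dock: press down on the front end of the tray so that it tips on the roller and its rear strip rises, drag it back over the red cleat while it is tipped, and let the rear drop so that the strip locks down behind the cleat. Leave the tray lying level and squarely in place, let go of it, and do not disturb the other things on the bench.

Things in the scene. Friction and masses are not known exactly. Their poses are not given: they have to be found in the camera images.
- dock: Plywood dock fixed on the bench, foot 240 x 240 mm. Origin on the bench top at the foot of its upright wall's face, mid-width; x points out of the face (away from the robot, turned by the dock's yaw), y along the wall, z up. Wall 200 mm wide, 160 mm high, 18 mm thick behind its face. From the face outwards: red cleat, wooden ledge (x 25 to 90 mm, top 80 mm high), roller.
- cleat_top (a point): Middle of the flat top edge of the red cleat, 22 mm out from the wall's face, 100 mm high; axes as the dock's. Cleat 200 mm wide, fixed to the wall, its front upright at x = 25 mm of the dock; the flat top spans x 19 to 25 mm, then a 60-degree slope falls to the wall, leaving a V groove 19 mm wide at the mouth and 33 mm deep between cleat and wall.
- roller_top (a point): Middle of the top line of the free-turning steel roller, 152 mm out from the wall's face, 100 mm high; axes as the dock's. Roller 30 mm diameter, 176 mm long along the dock's y; it only spins. It lies between two wooden cheeks (91 to 106 mm either side of the middle, tops 94 mm high).
- tray: Loose chisel tray, board 200 (x) x 140 (y) x 12 mm, 0.29 to 0.47 kg, balancing about 33 mm behind its origin. Origin: centre of the board's underside; x to its front end (away from the wall), z up. Side lips 12 mm high; rack with four upright chisel handles at the rear. Starts level, underside on the roller, strip's tip on the ledge in front of the cleat, roughly square to it; pushed without tipping it stops at the cleat.
- tray_pad (a point): Centre of the black rubber thumb pad (34 x 100 mm, flush) on the board's top at the front end: 78 mm in front of the tray's origin, 12 mm above its underside; axes as the tray's. Pressed here with 2 to 14 N the tray tips on the roller; it then rolls easily, and falls back when released. The strip clears the cleat's top when tipped about 12 degrees.
- tray_tip (a point): Middle of the lower tip of the red strip under the tray's rear end: 98 mm behind the origin, 20 mm below the underside; axes as the tray's. Strip 140 mm wide; rear face upright at x = -100 mm of the tray; 4 mm thick at the tip, 60-degree slope up to 16 mm at the board. Hung, the board lies level on cleat and roller, strip in the groove, up to 4 mm play along x.
- glue_mid (a point): White glue bottle, 56 mm diameter, 150 mm high, standing; half-way up on its axis. Bystander.
- offcut0: Loose wood offcut 110 x 35 x 22 mm, bystander; origin at the centre of its underside.
- offcut1: Loose wood offcut 110 x 35 x 22 mm, bystander; origin at the centre of its underside.
- sander: Cork sanding block with a wooden grip, 120 x 66 x 48 mm, bystander; origin at the centre of its underside.
- tape: Yellow tape roll lying flat, 100 mm diameter, 24 mm high, bystander; origin at the centre of its underside.
- drill: Yellow and black cordless drill standing on its battery, about 175 x 75 x 165 mm, bystander; origin at the centre of its foot.
- mallet: Hammer with a dark wooden handle, lying, bystander.

How it is judged:
On the way, in this order (a step that is already met when the one before it is completed fails the run):
1. the tray is tipped by more than 6 degrees by the fingers, its strip still in front of the cleat (angle between tray's own z axis and vertical above 0.105 rad and contact force between the fingers and tray above 0.5 N and x of tray_tip in the frame of dock above 0.025 m), for 0.05 s.
2. still tipped by more than 5 degrees, the strip's tip is above the groove, behind the cleat's front (angle between tray's own z axis and vertical above 0.087 rad and x of tray_tip in the frame of dock below 0.02 m and z of tray_tip in the frame of dock above 0.088 m), for 0.05 s.
At the end, for the whole second after the job is handed in: The tray is at rest, level within 3 degrees and square to the cleat within 4 degrees, the tip of its strip in the groove behind the cleat (15 mm or more below the cleat's top edge), mid-width within 35 mm of the dock's middle (x of tray_tip in the frame of dock between -0.004 and 0.013 m and z of tray_tip in the frame of dock between 0.074 and 0.085 m and y of tray_tip in the frame of dock between -0.035 and 0.035 m and angle between tray's own z axis and vertical below 0.05 rad and angle between the y axis of tray and the y axis of dock, either way round below 0.07 rad and linear speed of tray below 0.02 m/s and angular speed of tray below 0.1 rad/s); the robot touches nothing.
It fails at once if a bystander (glue bottle, first offcut, second offcut, sanding block, tape roll, drill, hammer) is moved by more than 25 mm (distance of any of glue_mid, offcut0, offcut1, sander, tape, drill, mallet from where it was at the start of the episode above 0.025 m).
It also fails if it takes over 35 s, if anything falls off the work surface, if the arm or the gripper's body presses on something with over 40 N, if the wrist force passes 120 N, or if a joint passes its speed limit or range.

### The arm

A 7-joint arm with a two-finger parallel gripper is mounted at the origin on the work surface. World frame = base frame: x ahead of the robot, y to its left, z up, the work surface at z = 0. Lengths are in m, angles in rad, forces in N, time in s.
With the tool pointing down it reaches from about 0.425 to 0.875 m from the base axis. Payload 4.7 kg.
Tool frame: the origin (TCP) lies at the very end of the fingers, on their centre line; the grasp point (between the pads) lies 19 mm behind it; z points along the fingers, y is the direction in which the jaws open and shut (so a half turn about z gives the same grasp; the last joint's range is limited). The gripper opens to 85 mm and grips with 20 to 120 N. Pads are 22 mm wide; open, the fingers measure 114 mm over their backs; the gripper's body (76 mm by 85 mm) begins 54 mm behind the grasp point. The pads swing forward as they close: fully open they stand 13 mm farther back than shut.
Start: joints at [1.262, 0.321, -0.07, 1.45, 0.023, 1.371, -0.057], TCP at [0.206, -0.616, 0.231] pointing down, gripper open.
Joint ranges: [-2.86, 2.86], [-0.3, 2.09], [-1.38, 1.24], [0.06, 2.45], [-1.56, 4.7], [0.09, 2.05], [-2.69, 2.69]. Speed limits (rad/s): [2.57, 2.57, 3.14, 3.14, 3.14, 3.14, 3.14].

### API

Orientations are given as [roll, pitch, yaw] about the fixed x, y, z axes, in that order (R = Rz(yaw) Ry(pitch) Rx(roll)).
In Python, from workcell import arm, gripper_to, kinematics, eyes, order, nets, current_time_s, current_q, current_joint_velocities, current_joint_torque, current_eef_pos, current_ee_rot, current_ft_force, current_moment, current_opening gives the robot as it stands. Calls block until the motion is done:
- arm.move_to(position, orientation): joint-space move of the TCP to a pose.
- arm.move_linear(position, frame=None, velocity=0.15, until_force=None): straight line of the TCP; frame=None keeps the orientation; velocity is the mean speed in m/s. With until_force (N) it stops when the force on the tool has changed by that much, and returns True; else False.
- arm.set_joints(angles): joint-space move.
- gripper_to(opening): opening from 0.0 (shut) to 1.0 (fully open); the grip force is fixed at half the most; returns when the fingers have stopped.
- arm.wait(seconds).
- kinematics.solve_ik(position, orientation): joint angles nearest the present ones, or None.
- eyes.get_image(name): name is "scene" or "top" or "wrist"; returns the picture (420x560x3 uint8, red, green, blue); there is no depth.
- eyes.calibration(name): a dict with "fov_y" (degrees; the focal length in pixels is half the picture's height over the tangent of half this angle, whatever the lens; pixels are square), "cx", "cy" (the principal point, pixels), "pose" (4x4, takes a point from camera to world coordinates). Camera axes: x right, y down, z forward; pixel columns grow to the right and rows downward; lengths in m; the calibration is good to about 2 mm. A picture is of the moment at which its call begins: read the wrist's pose just before it. calibration takes no time and is no camera call; for the wrist camera it gives the pose at the moment of the call.
A pose or a line that the arm cannot do raises arm.Unreachable and nothing moves.
- order.hand_in(): hands the job in, once; it reports no verdict.
Trained networks look in the newest picture that a camera, given by its name, has taken for a name from the list of things; names that differ only in an ending like _2 or _b are one class to them, and where a whole thing is asked for, a point or a joint stands for the part that bears it (a point fixed in the world has none). Each returns a list of dicts, best first, with "confidence" (0 to 1); they miss things now and then, are a little off and sometimes report something else, mostly with a low value. They report only what shows in the picture. A call takes as long as a camera call.
- nets.find_in(camera, thing): "extent" ([centre column, centre row, width, height] in pixels, round what is visible of it).
- nets.tip_of(camera, thing): "location" ([row, column] in pixels: a listed point, or the origin of a listed thing).
Readings, each from a call of its own:
- current_time_s(): time.
- current_q(): joint angles.
- current_joint_velocities(): joint speeds.
- current_joint_torque(): joint torques, N m.
- current_eef_pos(): TCP position.
- current_ee_rot(): TCP orientation.
- current_ft_force(): force on the tool from outside, world axes, zero at the start.
- current_moment(): the same for the moment, N m.
- current_opening(): opening from 0.0 (shut) to 1.0 (fully open).
Only numpy, scipy, OpenCV 4.12 (cv2) and the standard library are available. Lean on these libraries where they do the work, as an engineer would, in place of code of your own. Each camera call takes 0.05 s, during which the arm holds its last target. There are 200 camera calls.

## Working session

There is one attempt and no reset: what is moved stays moved. The work goes in short steps, each a Python script; the robot and the scene stay as the last script left them, time stands still between calls to the robot, and variables do not carry over. Pictures are saved under pics/ and viewed, about 8 in all and at most 12, crops included, and the job is handed in when it is done.

```bash
ls; mkdir -p pics; cat > h.py <<'E'
import numpy as np, cv2
from workcell import *
def save(cam,fn):
    im=eyes.get_image(cam); cv2.imwrite('pics/'+fn,cv2.cvtColor(np.asarray(im),cv2.COLOR_RGB2BGR)); return im
def cam(name):
    c=eyes.calibration(name); f=210/np.tan(np.radians(c['fov_y'])/2); return f,c['cx'],c['cy'],np.array(c['pose'])
def ray(name,row,col,z):
    f,cx,cy,P=cam(name); d=P[:3,:3]@np.array([(col-cx)/f,(row-cy)/f,1]); return P[:3,3]+d*(z-P[2,3])/d[2]
def proj(name,p):
    f,cx,cy,P=cam(name); q=P[:3,:3].T@(np.array(p)-P[:3,3]); return [round(cx+f*q[0]/q[2],1),round(cy+f*q[1]/q[2],1)]
E
python3 - <<'E'
from h import *
for c in ('scene','top'):
    save(c,c+'0.png'); print(c,eyes.calibration(c))
    for t in ('dock','cleat_top','roller_top','tray','tray_pad','tray_tip','glue_mid','drill'):
        print(t,nets.tip_of(c,t)[:2])
a=cv2.imread('pics/scene0.png');b=cv2.imread('pics/top0.png')
print(current_time_s(),current_ee_rot(),current_ft_force())
E
```

```text
pics
scene {'fov_y': 56.15729394385742, 'cx': 281.1101828713805, 'cy': 206.44897108797716, 'pose': array([[ 0.06592853,  0.76932197, -0.63545034,  1.31215994],
       [ 0.99781944, -0.05282836,  0.03956683, -0.07422967],
       [-0.00313017, -0.63667329, -0.77112731,  1.09535318],
       [ 0.        ,  0.        ,  0.        ,  1.        ]])}
dock [{'location': [204.8, 282.5], 'confidence': 0.77}]
cleat_top [{'location': [190.8, 284.3], 'confidence': 0.72}]
roller_top []
tray [{'location': [212.0, 298.1], 'confidence': 0.73}]
tray_pad [{'location': [233.6, 303.7], 'confidence': 0.83}]
tray_tip []
glue_mid [{'location': [206.3, 394.5], 'confidence': 0.82}, {'location': [232.1, 307.0], 'confidence': 0.66}]
drill [{'location': [201.9, 149.5], 'confidence': 0.69}, {'location': [193.8, 282.0], 'confidence': 0.69}]
top {'fov_y': 44.732742457144255, 'cx': 282.9518200274007, 'cy': 211.82074260132217, 'pose': array([[-1.47094432e-03, -9.91690495e-01,  1.28638244e-01,
         2.97531770e-01],
       [-9.99915397e-01, -2.03949873e-04, -1.30060467e-02,
        -3.36399149e-02],
       [ 1.29242087e-02, -1.28646492e-01, -9.91606295e-01,
         1.39658634e+00],
       [ 0.00000000e+00,  0.00000000e+00,  0.00000000e+00,
         1.00000000e+00]])}
dock [{'location': [235.2, 266.9], 'confidence': 0.61}]
cleat_top [{'location': [223.9, 265.9], 'confidence': 0.56}]
roller_top [{'location': [199.6, 125.5], 'confidence': 0.56}]
tray [{'location': [180.0, 256.9], 'confidence': 0.68}]
tray_pad [{'location': [151.4, 249.6], 'confidence': 0.93}, {'location': [277.7, 116.4], 'confidence': 0.56}]
tray_tip [{'location': [217.8, 261.7], 'confidence': 0.82}]
glue_mid [{'location': [201.1, 125.1], 'confidence': 0.69}]
drill [{'location': [259.4, 444.0], 'confidence': 0.91}]
0.9 [3.14152054e+00 6.12904519e-05 3.22831459e-01] [-0.27056958  0.59415104 -0.30279534]
```

View pics/scene0.png

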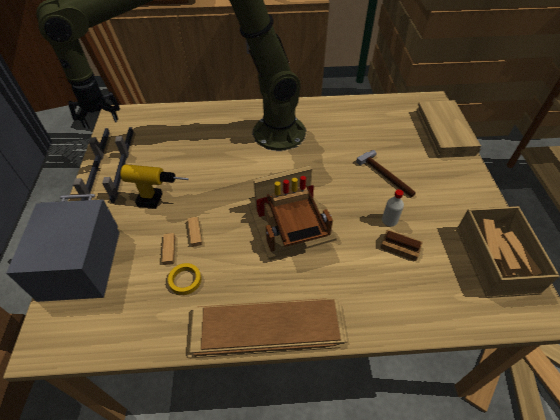

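View pics/top0.png

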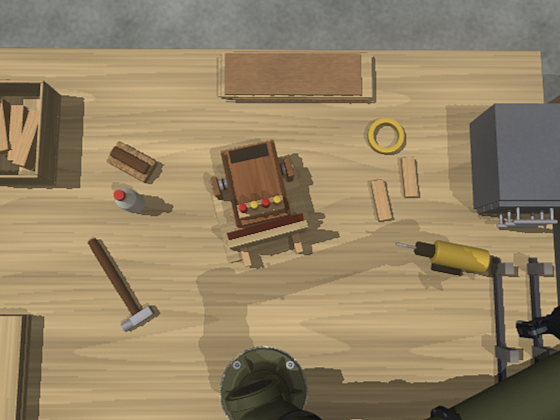

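```bash
python3 - <<'E'
from h import *
for c,t,r,cc,z in [('top','cleat',223.9,265.9,.1),('scene','cleat',190.8,284.3,.1),('top','dock',235.2,266.9,0),('top','tip',217.8,261.7,.08),('top','pad',151.4,249.6,.112),('scene','pad',233.6,303.7,.112),('top','tray',180,256.9,.1),('scene','tray',212,298.1,.1)]:
    print(c,t,ray(c,r,cc,z).round(4))
E
```

```text
top cleat [ 0.4346 -0.0071  0.1   ]
scene cleat [ 0.424  -0.0078  0.1   ]
top dock [ 0.414  -0.0078  0.    ]
top tip [0.4527 0.0043 0.08  ]
top pad [0.6211 0.0352 0.112 ]
scene pad [0.6142 0.0382 0.112 ]
top tray [0.5485 0.0165 0.1   ]
scene tray [0.519  0.0302 0.1   ]
```

The scene picture shows the dock and tray mid-bench: wall on the robot's side, black pad at (305,233), bystanders well clear on both sides. The top picture shows the pad at (251,154), cleat bar from (230,237) to (305,221), so the yaw is about +0.2 rad. Next I take a closer look with the wrist camera.

```bash
python3 - <<'E'
from h import *
p=current_eef_pos()
arm.move_linear([p[0],p[1],0.36],velocity=0.25)
arm.move_to([0.60,0.03,0.36],[np.pi,0,0.21])
print(current_time_s(),current_eef_pos(),current_q())
save('wrist','w1.png')
for t,z in (('cleat_top',.1),('roller_top',.1),('tray_pad',.112),('tray_tip',.08),('tray',.1),('dock',0)):
    for d in nets.tip_of('wrist',t)[:2]: print(t,d,ray('wrist',*d['location'],z).round(4))
np.save('P1.npy',eyes.calibration('wrist')['pose']); print(current_time_s())
E
```

```text
4.2417 [0.6001891  0.02865184 0.35979001] [ 0.63698431  0.30305874 -0.93785864  1.33509658  0.24361814  1.62243703
 -1.62854961]
cleat_top {'location': [283.5, 277.1], 'confidence': 0.9} [ 0.4397 -0.0012  0.1   ]
tray_pad {'location': [170.1, 275.9], 'confidence': 0.6} [0.614  0.0372 0.112 ]
tray_tip {'location': [285.1, 61.0], 'confidence': 0.64} [0.3516 0.342  0.08  ]
tray {'location': [223.3, 277.2], 'confidence': 0.69} [0.5367 0.0197 0.1   ]
dock {'location': [286.8, 275.4], 'confidence': 0.69} [ 0.3729 -0.0103  0.    ]
4.5917
```

View pics/w1.png

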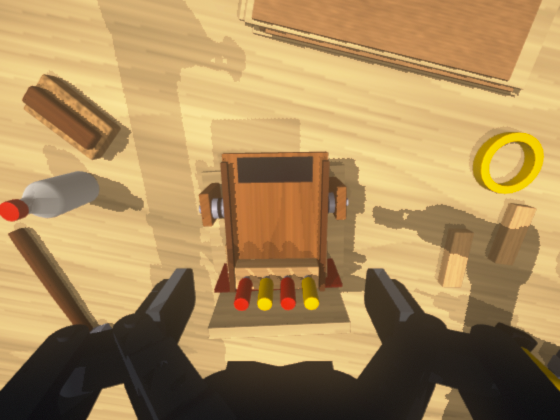

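The wrist picture shows the pad at (276,170), the cheeks at (211,205) and (339,201), the red cleat ends at (222,280) and (332,273), and the wall's top edge near row 325. The dock is turned about 2° more than the tray. I'll zoom for exact corners.

```bash
python3 -c "
import cv2
a=cv2.imread('pics/w1.png')[140:340,190:365]
cv2.imwrite('pics/w1c.png',cv2.resize(a,(700,800),interpolation=2)[:, :])
a=cv2.resize(a,None,fx=3,fy=3,interpolation=cv2.INTER_CUBIC);cv2.imwrite('pics/w1c.png',a)"
```

```text
(no output)
```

View pics/w1c.png

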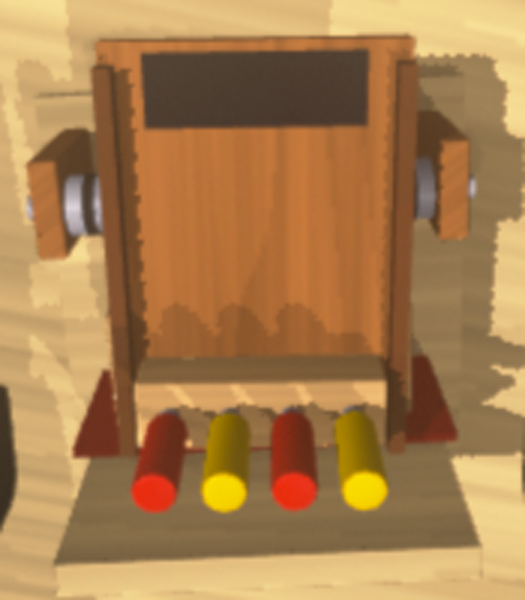

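```bash
cat > fit.py <<'E'
from h import *
from scipy.optimize import least_squares
def uv(c): return np.array(c)/3+[190,140]
def fit(obj,pix,x0):
    f,cx,cy,P=cam('wrist')
    def pr(v):
        c,s=np.cos(v[2]),np.sin(v[2]); W=np.array([[v[0]+c*o[0]-s*o[1],v[1]+s*o[0]+c*o[1],o[2]] for o in obj])
        q=(W-P[:3,3])@P[:3,:3]; return q[:,:2]/q[:,2:]*f+[cx,cy]
    r=least_squares(lambda v:(pr(v)-pix).ravel(),x0); return r.x,r.fun.reshape(-1,2)
E
python3 - <<'E'
from fit import *
d,e=fit([[0,.1,.16],[0,-.1,.16]],uv([[57,563],[479,547]]),[.42,0,.2]); print('dock',d.round(4),e.round(1))
t,e=fit([[.095,.05,.112],[.095,-.05,.112],[.061,-.05,.112],[.061,.05,.112]],uv([[143,53],[368,51],[367,127],[145,128]]),[.54,0.02,.2]); print('tray',t.round(4),e.round(1))
c,s=np.cos(d[2]),np.sin(d[2]);R=np.array([[c,-s],[s,c]])
print('tray origin, tip, pad in dock',R.T@(t[:2]-d[:2]),[(R.T@(t[:2]+k*np.array([np.cos(t[2]),np.sin(t[2])])-d[:2])).round(4) for k in(-.098,.078)])
for n,o in (('rollerL',[.152,.088,.1]),('rollerR',[.152,-.088,.1]),('cleatL',[.025,.1,.1]),('cleatL19',[.019,.1,.1]),('cheekR',[.152,-.106,.094])):
    p=proj('wrist',[*(d[:2]+R@o[:2]),o[2]]); print(n,((np.array(p)-[190,140])*3).round())
print(cam('wrist')[3][:3,3])
E
```

```text
dock [ 0.4112 -0.0097  0.2554] [[-1.5  0.2]
 [ 1.5  0.1]]
tray [0.5376 0.0218 0.2157] [[-0.6 -0.2]
 [ 0.5 -0.1]
 [ 0.1  0.1]
 [-0.   0.3]]
tray origin, tip, pad in dock [ 0.13027783 -0.00139712] [array([0.0324, 0.0025]), array([ 0.2082, -0.0045])]
rollerL [ 68. 213.]
rollerR [438. 196.]
cleatL [ 74. 446.]
cleatL19 [ 75. 456.]
cheekR [473. 191.]
[0.67666552 0.04613046 0.50253415]
```

```bash
cat > k.py <<'E'
from h import *
D=np.array([.4112,-.0097]); DY=.2554; PITCH=.26
def E(th,s0,s=.092):
    t=np.array([np.cos(th),-np.sin(th)]); n=np.array([np.sin(th),np.cos(th)])
    return np.array([.152,.085])+.015*n+(s-s0)*t+.012*n
def tcp(e,y):  # front edge of the finger ends, dock x,z -> world TCP
    x,z=e-.011*np.array([np.cos(PITCH),-np.sin(PITCH)])
    c,s=np.cos(DY),np.sin(DY); return [D[0]+c*x-s*y,D[1]+s*x+c*y,z]
def rot(yaw): return [np.pi,PITCH,yaw]
E
python3 - <<'E'
from k import *
gripper_to(0.0)
e=E(0,.022)
arm.move_to(tcp(e+[0,.04],-.005),rot(.2157))
print(current_time_s(),current_ft_force())
print(arm.move_linear(tcp(e+[0,-.006],-.005),velocity=.03,until_force=1.5))
print(current_time_s(),current_ft_force(),current_eef_pos(),tcp(e,-.005))
save('wrist','w2.png')
E
```

```text
6.2 [ 0.77628501  0.9962747  -0.24773362]
True
7.4417 [-0.09558087 -0.86466524  3.64708207] [0.61671834 0.03877346 0.11299834] [np.float64(0.6169765295111138), np.float64(0.038861036948599666), np.float64(0.1148278860708137)]
```

View pics/w2.png

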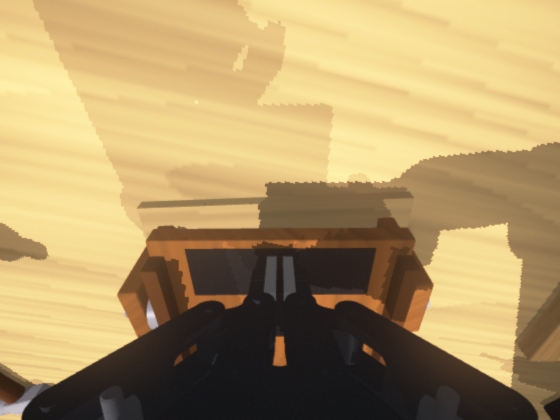

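The shut fingers rest mid-pad with their front edge at the pad's front edge (about (275,250)). Contact came about 1.5 mm lower than modelled. Now I tip it, without dragging yet.

```bash
python3 - <<'E'
from k import *
for th in (.08,.16,.25):
    arm.move_linear(tcp(E(th,.022)+[0,-.0015],-.005),velocity=.03)
    print(th,current_time_s(),current_ft_force().round(2))
arm.wait(.1)
save('scene','s3.png')
a=cv2.imread('pics/s3.png')[150:270,230:370];cv2.imwrite('pics/s3c.png',cv2.resize(a,None,fx=4,fy=4,interpolation=2))
for t in ('tray_tip','tray_pad','tray'): print(t,nets.tip_of('scene',t)[:1])
E
```

```text
0.08 7.825 [ 0.22 -0.54  3.56]
0.16 8.175 [ 1.65 -0.23  3.14]
0.25 8.55 [2.28 1.   3.71]
tray_tip [{'location': [191.0, 287.0], 'confidence': 0.67}]
tray_pad [{'location': [239.0, 304.6], 'confidence': 0.74}]
tray [{'location': [213.9, 295.8], 'confidence': 0.87}]
```

View pics/s3c.png

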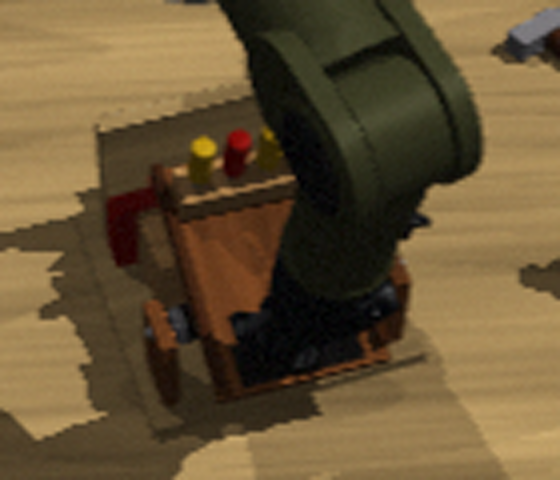

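The tray is clearly tipped: the rear end with the handles is up and the front is down under the fingers, at about 3.7 N. Now drag, then check.

```bash
python3 - <<'E'
from k import *
for k in (.25,.5,.75,1):
    arm.move_linear(tcp(E(.25,.022+.028*k)+[0,-.0015],-.005+.002*k),frame=rot(.2157+.0397*k),velocity=.04)
    print(k,current_time_s(),current_ft_force().round(2))
arm.wait(.15)
save('scene','s4.png')
a=cv2.imread('pics/s4.png')[150:270,230:370];cv2.imwrite('pics/s4c.png',cv2.resize(a,None,fx=4,fy=4,interpolation=2))
save('top','t4.png'); b=cv2.imread('pics/t4.png')[120:280,190:330]
a=cv2.resize(a,(560,480),interpolation=2); cv2.imwrite('pics/s4c.png',np.hstack([a[:,:400],cv2.resize(b,(400,480),interpolation=2)]))
for t,z in (('tray_tip',.115),('tray_pad',.1),('cleat_top',.1)): 
    for d in nets.tip_of('top',t)[:1]: print(t,d,ray('top',*d['location'],z))
E
```

```text
0.25 9.175 [2.07 0.68 5.43]
0.5 9.5 [ 2.63 -0.71  7.51]
0.75 9.825 [ 3.71 -1.46  7.59]
1 10.15 [ 3.04 -2.39  8.1 ]
tray_tip {'location': [226.3, 264.8], 'confidence': 0.8} [ 0.42695614 -0.00461235  0.115     ]
tray_pad {'location': [161.8, 252.1], 'confidence': 0.85} [0.59650971 0.02916785 0.1       ]
cleat_top {'location': [222.8, 264.8], 'confidence': 0.95} [ 0.43745105 -0.00424474  0.1       ]
```

View pics/s4c.png

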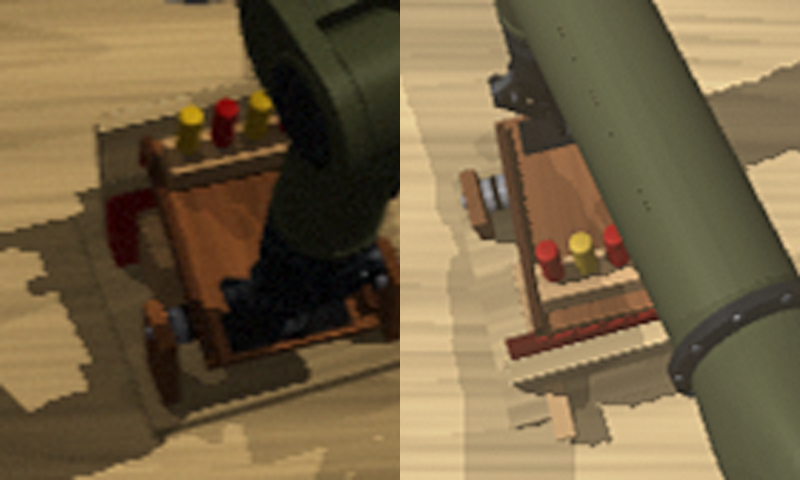

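Scene (left) shows the tray tipped with the rear near the wall; top (right) shows the rear edge overlapping the red cleat at about (590,335). It is unclear how far over it is, so I'll overlay the model prediction.

```bash
python3 - <<'E'
from k import *
b=cv2.imread('pics/t4.png')[195:260,215:300]; S=9
b=cv2.resize(b,None,fx=S,fy=S,interpolation=cv2.INTER_CUBIC)
c,s=np.cos(DY),np.sin(DY)
def W(x,y,z): return [D[0]+c*x-s*y,D[1]+s*x+c*y,z]
def line(a,bb,col):
    p=[tuple(int(v) for v in (np.array(proj('top',q))-[215,195]+.5)*S) for q in(a,bb)]; cv2.line(b,*p,col,1)
for x,z,col in ((0,.16,(255,0,0)),(-.018,.16,(255,0,0)),(.025,.1,(0,255,0)),(.019,.1,(0,255,0))): line(W(x,.1,z),W(x,-.1,z),col)
th=.25
for s0,col in ((.05,(255,255,0)),(.04,(255,0,255))):
    t=np.array([np.cos(th),-np.sin(th)]); n=np.array([np.sin(th),np.cos(th)])
    q=np.array([.152,.085])+.015*n+(-.1-s0)*t+.012*n
    line(W(q[0],.07,q[1]),W(q[0],-.07,q[1]),col); print(q)
cv2.imwrite('pics/t4o.png',b); print(b.shape)
E
```

```text
[0.01334304 0.14827123]
[0.02303217 0.14579719]
(585, 765, 3)
```

View pics/t4o.png

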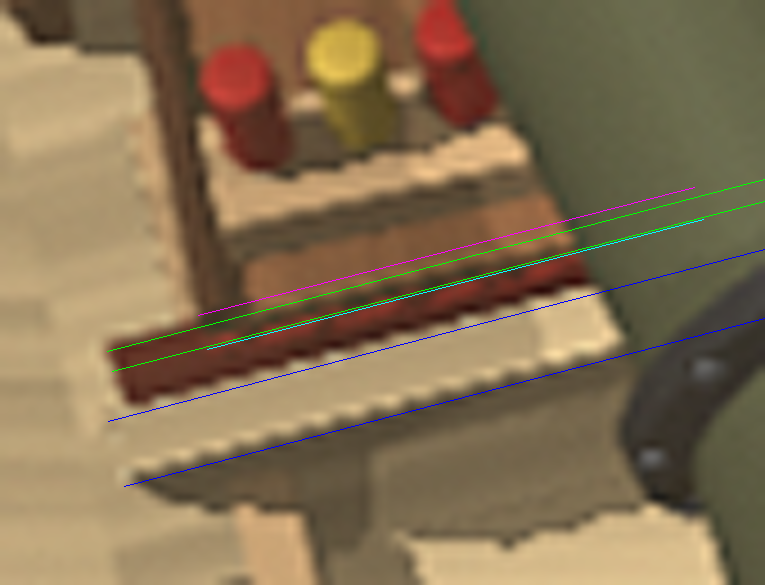

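The rear edge lies between the two predictions, about 2.5 mm short of the target, with the strip already over the groove and slightly forward. I'll drag 3 mm more, then let the rear down under control.

```bash
python3 - <<'E'
from k import *
o=rot(.2554)
arm.move_linear(tcp(E(.25,.053)+[0,-.0015],-.003),frame=o,velocity=.03)
print(current_time_s(),current_ft_force().round(2)); arm.wait(.1)
for th in (.2,.15,.1,.05,0):
    arm.move_linear(tcp(E(th,.053)+[0,-.0015],-.003),frame=o,velocity=.03)
    print(th,current_time_s(),current_ft_force().round(2))
arm.move_linear(tcp(E(0,.053)+[0,.004],-.003),frame=o,velocity=.03)
print(current_time_s(),current_ft_force().round(2))
p=tcp(E(0,.053)+[.03,.15],-.003)
arm.move_linear(p,velocity=.15)
save('wrist','w5.png')
save('scene','s5.png');save('top','t5.png')
for t,z in (('tray_pad',.112),('tray_tip',.08),('cleat_top',.1)): 
  for cm in('top','wrist'):
    for d in nets.tip_of(cm,t)[:1]: print(cm,t,d,ray(cm,*d['location'],z))
print(current_time_s())
a=cv2.imread('pics/w5.png');cv2.imwrite('pics/w5c.png',cv2.resize(a,(800,600),interpolation=2))
E
```

```text
10.8 [ 3.51 -2.66 10.37]
0.2 11.15 [ 3.38 -2.41  9.55]
0.15 11.4 [ 3.01 -1.86  8.31]
0.1 11.65 [ 2.4  -1.8   8.12]
0.05 11.9 [ 1.74 -2.03  9.95]
0 12.15 [ 1.24 -2.3   7.6 ]
12.4833 [-0.1   0.49  0.51]
top tray_pad {'location': [162.2, 251.4], 'confidence': 0.88} [0.5926905  0.03037677 0.112     ]
wrist tray_pad {'location': [186.8, 281.4], 'confidence': 0.74} [0.58960859 0.03167396 0.112     ]
top tray_tip {'location': [228.5, 264.4], 'confidence': 0.75} [ 0.4247675 -0.002802   0.08     ]
top cleat_top {'location': [224.5, 265.8], 'confidence': 0.91} [ 0.43308699 -0.00681007  0.1       ]
14.075
```

View pics/w5c.png

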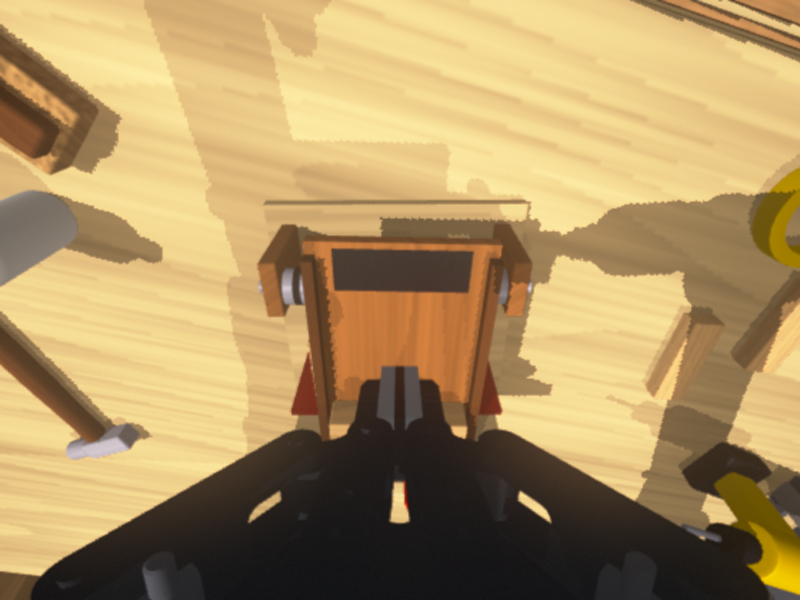

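The fingers are clear and the tray lies between the cheeks, square to them, with the red cleat ends at (305,395) and (490,390). I'll back off to the first viewing pose and compare with level and unhung models.

```bash
python3 - <<'E'
from fit import *
arm.move_linear([.62,.03,.36],frame=[np.pi,0,.21],velocity=.2)
save('wrist','w6.png')
for cm,t,z in (('wrist','tray_pad',.112),('wrist','cleat_top',.1)):
    for d in nets.tip_of(cm,t)[:1]: print(cm,t,d,ray(cm,*d['location'],z))
a=cv2.imread('pics/w6.png')[150:350,190:370];cv2.imwrite('pics/w6c.png',cv2.resize(a,None,fx=3,fy=3,interpolation=cv2.INTER_CUBIC))
print(current_time_s(),current_ft_force())
E
```

```text
wrist tray_pad {'location': [203.9, 275.3], 'confidence': 0.55} [0.58729158 0.02915563 0.112     ]
wrist cleat_top {'location': [128.4, 76.7], 'confidence': 0.28} [0.63003159 0.30376717 0.1       ]
14.8583 [ 0.04616292 -0.99558801 -0.13690263]
```

View pics/w6c.png

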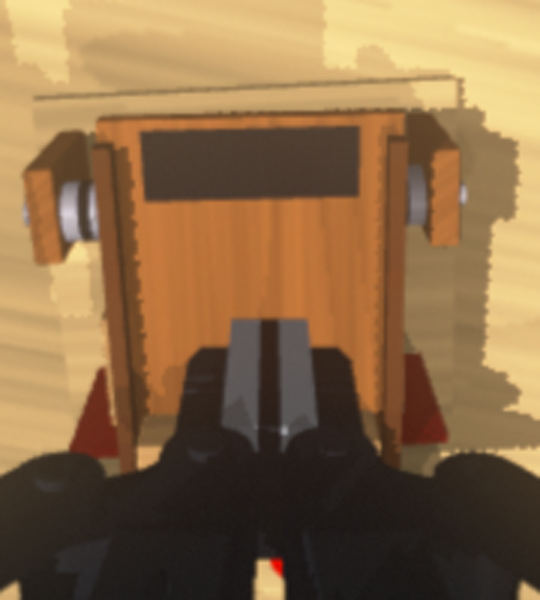

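```bash
python3 - <<'E'
from k import *
from scipy.optimize import least_squares
P6=np.array(eyes.calibration('wrist')['pose']); P1=np.load('P1.npy'); f,cx,cy,_=cam('wrist')
pts=np.array([[.095,.05,.012],[.095,-.05,.012],[.061,-.05,.012],[.061,.05,.012],[-.1,.067,.024],[-.1,-.067,.024]])
c,s=np.cos(DY),np.sin(DY)
def model(v,P):
    x,y,yaw,th=v  # x = tip dock x when level => s0
    s0=.054-x; n=np.array([np.sin(th),np.cos(th)]);t=np.array([n[1],-n[0]]); out=[]
    for p in pts:
        q=np.array([.152,.085])+.015*n+(p[0]-s0)*t+p[2]*n
        dx,dy=q[0]-.152,p[1]; X=.152+dx*np.cos(yaw)-dy*np.sin(yaw); Y=y+dx*np.sin(yaw)+dy*np.cos(yaw)
        out.append([D[0]+c*X-s*Y,D[1]+s*X+c*Y,q[1]])
    q=(np.array(out)-P[:3,3])@P[:3,:3]; return q[:,:2]/q[:,2:]*f+[cx,cy]
for nm,P,pix,off in (('before',P1,[[143,53],[368,51],[367,127],[145,128],[126,455],[397,450]],[190,140]),
                 ('after',P6,[[142,131],[359,127],[358,195],[145,200],[126,472],[395,466]],[190,150])):
    pix=np.array(pix)/3+off
    r=least_squares(lambda v:(model(v,P)-pix).ravel(),[.02,0,0,0]); print(nm,r.x.round(4),'tilt deg',np.degrees(r.x[3]).round(1),r.fun.round(1))
    for th in (0,.16):
        r=least_squares(lambda v:(model([*v,th],P)-pix).ravel(),[.02,0,0]); print('  th',th,r.x.round(4),'cost',r.cost.round(2))
E
```

```text
before [ 0.033  -0.0026 -0.0341 -0.0184] tilt deg -1.1 [-0.8 -0.1  0.6 -0.3  0.3 -0.1 -0.   0.4 -0.  -0.2 -0.   0.5]
  th 0 [ 0.0326 -0.0026 -0.0339] cost 1.45
  th 0.16 [ 0.0303 -0.0026 -0.032 ] cost 40.37
after [ 0.011  -0.0038 -0.024  -0.1853] tilt deg -10.6 [-1.9 -0.   1.4 -0.2  1.  -0.3 -0.6 -0.5  3.1  0.3 -3.   1. ]
  th 0 [ 0.009  -0.0038 -0.021 ] cost 131.9
  th 0.16 [ 0.0083 -0.0038 -0.0176] cost 353.63
```

The free tilt came out as -10.6°, which is impossible. The gripper hides the board's rear corners in this view, so those two points were bad. I'll move the arm aside and look at the rear with the fixed cameras.

```bash
python3 - <<'E'
from k import *
arm.move_to([.45,-.45,.36],[np.pi,0,0.3])
save('top','t7.png');save('scene','s7.png')
for cm in ('top','scene'):
  for t,z in (('tray_tip',.08),('tray_pad',.112),('cleat_top',.1)):
    for d in nets.tip_of(cm,t)[:1]: print(cm,t,d['confidence'],ray(cm,*d['location'],z))
S=6
b=cv2.resize(cv2.imread('pics/t7.png')[130:250,205:320],None,fx=S*.8,fy=S*.8,interpolation=cv2.INTER_CUBIC)[:, :400]
b=cv2.resize(cv2.imread('pics/t7.png')[135:255,213:313],(400,480),interpolation=cv2.INTER_CUBIC)
a=cv2.resize(cv2.imread('pics/s7.png')[160:280,245:345],(400,480),interpolation=cv2.INTER_CUBIC)
cv2.imwrite('pics/f7.png',np.hstack([b,a])); print(current_time_s())
E
```

```text
top tray_pad 0.75 [0.58352587 0.02416208 0.112     ]
scene tray_tip 0.27 [0.65665584 0.33385069 0.08      ]
scene tray_pad 0.78 [0.58986188 0.03350903 0.112     ]
scene cleat_top 0.76 [ 0.41338278 -0.00946572  0.1       ]
17.1083
```

View pics/f7.png

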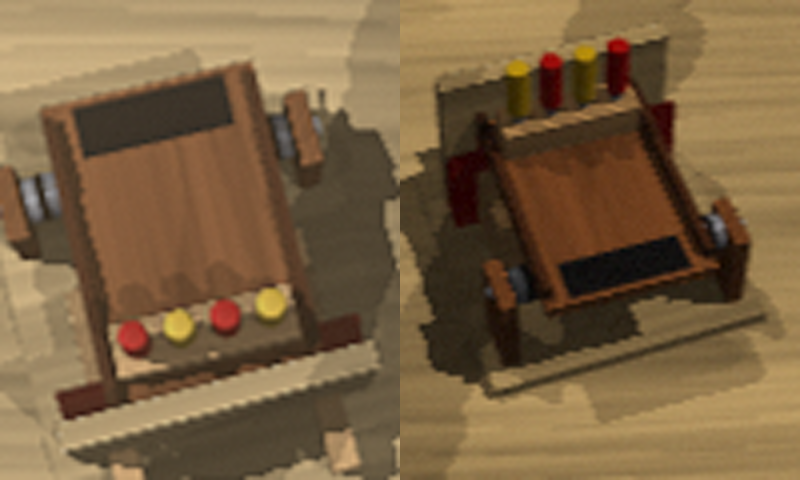

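The top view (left) shows the rear edge against the wall with no red behind it. The scene view (right) shows the tray seated, pad at (620,265). As a numeric tilt check, I locate the handle caps from the "before" pictures and fit the tilt in the "after" ones.

```bash
python3 - <<'E'
from k import *
from scipy.optimize import least_squares
f1,cx1,cy1,_=cam('wrist'); P1=np.load('P1.npy')
C={'w1':(f1,cx1,cy1,P1),'top':cam('top'),'scene':cam('scene')}
pad=np.array([[.095,.05,.012],[.095,-.05,.012],[.061,-.05,.012],[.061,.05,.012]])
c,s=np.cos(DY),np.sin(DY)
def model(v,pts,k):
    x,y,yaw,th=v; s0=.054-x; n=np.array([np.sin(th),np.cos(th)]);t=np.array([n[1],-n[0]]); out=[]
    for p in pts:
        q=np.array([.152,.085])+.015*n+(p[0]-s0)*t+p[2]*n
        dx,dy=q[0]-.152,p[1]; X=.152+dx*np.cos(yaw)-dy*np.sin(yaw); Y=y+dx*np.sin(yaw)+dy*np.cos(yaw)
        out.append([D[0]+c*X-s*Y,D[1]+s*X+c*Y,q[1]])
    f,cx,cy,P=C[k]; q=(np.array(out)-P[:3,3])@P[:3,:3]; return q[:,:2]/q[:,2:]*f+[cx,cy]
hw=np.array([[155,493],[225,492],[294,491],[364,490]])/3+[190,140]
ht=np.array([[243,208],[254,205],[266,203],[277,200]])
H=lambda xr,h,d:np.array([[xr,(1.5-i)*d,h] for i in range(4)])
v0=[.0326,-.0026,-.034,0]
r=least_squares(lambda u:np.r_[(model(v0,H(*u),'w1')-hw).ravel()],[-.08,.07,.03])
u=r.x; print('handles',u.round(4),abs(r.fun).max().round(1)); print('top0 check',(model(v0,H(*u),'top')-ht).round(1).tolist())
pt=np.array([[75,113],[228,70],[236,122],[86,157]])/4+[213,135]; h7=np.array([[133,337],[179,325],[226,316],[272,302]])/4+[213,135]
ps=np.array([[170,293],[293,262],[277,237],[160,265]])/4+[245,160]; s7=np.array([[118,70],[151,62],[185,53],[219,47]])/4+[245,160]
pts=np.vstack([pad,H(*u)])
for ks in (('top',),('scene',),('top','scene')):
    z={'top':np.vstack([pt,h7]),'scene':np.vstack([ps,s7])}
    r=least_squares(lambda v:np.concatenate([(model(v,pts,k)-z[k]).ravel() for k in ks]),[.02,0,0,0])
    print(ks,r.x.round(4),'tilt',np.degrees(r.x[3]).round(1),'rms',np.sqrt((r.fun**2).mean()).round(2))
E
```

```text
handles [-0.0796  0.0839  0.0292] 0.1
top0 check [[-0.3, 5.5], [0.6, 5.8], [0.6, 5.2], [1.5, 5.5]]
('top',) [ 0.0029 -0.0064 -0.0267  0.1231] tilt 7.1 rms 0.54
('scene',) [-0.0034  0.015   3.1538  2.051 ] tilt 117.5 rms 1.0
('top', 'scene') [ 0.0007 -0.0022  0.0148  0.1345] tilt 7.7 rms 13.05
```

```bash
python3 - <<'E'
from k import *
from scipy.optimize import least_squares
f1,cx1,cy1,_=cam('wrist'); P1=np.load('P1.npy')
C={'w1':(f1,cx1,cy1,P1),'top':cam('top'),'scene':cam('scene')}
pad=np.array([[.095,.05,.012],[.095,-.05,.012],[.061,-.05,.012],[.061,.05,.012]])
c,s=np.cos(DY),np.sin(DY)
def model(v,pts,k):
    x,y,yaw,th=v; s0=.054-x; n=np.array([np.sin(th),np.cos(th)]);t=np.array([n[1],-n[0]]); out=[]
    for p in pts:
        q=np.array([.152,.085])+.015*n+(p[0]-s0)*t+p[2]*n
        dx,dy=q[0]-.152,p[1]; X=.152+dx*np.cos(yaw)-dy*np.sin(yaw); Y=y+dx*np.sin(yaw)+dy*np.cos(yaw)
        out.append([D[0]+c*X-s*Y,D[1]+s*X+c*Y,q[1]])
    f,cx,cy,P=C[k]; q=(np.array(out)-P[:3,3])@P[:3,:3]; return q[:,:2]/q[:,2:]*f+[cx,cy]
def caps(fn,box):   # cap centroids: bright saturated red/yellow blobs
    x0,y0,x1,y1=box; im=cv2.imread('pics/'+fn)[y0:y1,x0:x1]; hsv=cv2.cvtColor(im,cv2.COLOR_BGR2HSV)
    m=((hsv[...,1]>190)&(hsv[...,2]>150)).astype(np.uint8); n,_,st,ce=cv2.connectedComponentsWithStats(m)
    L=[(ce[i]+[x0,y0]) for i in range(1,n) if st[i,4]>=6]; return np.array(sorted(L,key=lambda p:p[0]))
A={k:caps(*a) for k,a in {'t0':('top0.png',(225,185,300,225)),'t7':('top7.png'.replace('top7','t7'),(225,195,300,235)),
   's0':('scene0.png',(262,165,325,200)),'s7':('s7.png',(262,165,325,200))}.items()}
for k,v in A.items(): print(k,v.round(1).tolist())
hw=np.array([[155,493],[225,492],[294,491],[364,490]])/3+[190,140]
H=lambda xr,h,d:np.array([[xr,(1.5-i)*d,h] for i in range(4)])
v0=[.0326,-.0026,-.034,0]
if len(A['t0'])==4:
    r=least_squares(lambda u:np.r_[(model(v0,H(*u),'w1')-hw).ravel(),(model(v0,H(*u),'top')-A['t0']).ravel()],[-.08,.07,.03])
    u=r.x; print('handles',u.round(4),r.fun.round(1))
    pt=np.array([[75,113],[228,70],[236,122],[86,157]])/4+[213,135]
    ps=np.array([[170,293],[293,262],[277,237],[160,265]])/4+[245,160]; ps=ps[[1,0,3,2]]
    hs=np.array([[118,70],[151,62],[185,53],[219,47]])[::-1]/4+[245,160]
    pts=np.vstack([pad,H(*u)]); z={'top':np.vstack([pt,A['t7'] if len(A['t7'])==4 else np.array([[133,337],[179,325],[226,316],[272,302]])/4+[213,135]]),'scene':np.vstack([ps,hs])}
    for ks in (('top',),('scene',),('top','scene')):
        r=least_squares(lambda v:np.concatenate([(model(v,pts,k)-z[k]).ravel() for k in ks]),[.01,0,0,0])
        print(ks,r.x.round(4),'tilt',np.degrees(r.x[3]).round(1),'rms',np.sqrt((r.fun**2).mean()).round(2))
    for th in (0,.16):
        r=least_squares(lambda v:np.concatenate([(model([*v,th],pts,k)-z[k]).ravel() for k in z]),[.01,0,0]); print(th,r.x.round(4),np.sqrt((r.fun**2).mean()).round(2))
E
```

```text
t0 [[243.2, 205.0], [266.6, 200.0]]
t7 [[269.7, 211.3]]
s0 [[277.3, 183.0], [294.3, 179.0]]
s7 [[273.9, 176.6], [290.8, 172.9]]
```

```bash
python3 - <<'E'
from k import *
from scipy.optimize import least_squares
f1,cx1,cy1,_=cam('wrist'); P1=np.load('P1.npy')
C={'w1':(f1,cx1,cy1,P1),'top':cam('top'),'scene':cam('scene')}
pad=np.array([[.095,.05,.012],[.095,-.05,.012],[.061,-.05,.012],[.061,.05,.012]])
c,s=np.cos(DY),np.sin(DY)
def model(v,pts,k):
    x,y,yaw,th=v; s0=.054-x; n=np.array([np.sin(th),np.cos(th)]);t=np.array([n[1],-n[0]]); out=[]
    for p in pts:
        q=np.array([.152,.085])+.015*n+(p[0]-s0)*t+p[2]*n
        dx,dy=q[0]-.152,p[1]; X=.152+dx*np.cos(yaw)-dy*np.sin(yaw); Y=y+dx*np.sin(yaw)+dy*np.cos(yaw)
        out.append([D[0]+c*X-s*Y,D[1]+s*X+c*Y,q[1]])
    f,cx,cy,P=C[k]; q=(np.array(out)-P[:3,3])@P[:3,:3]; return q[:,:2]/q[:,2:]*f+[cx,cy]
hw=np.array([[155,493],[225,492],[294,491],[364,490]])/3+[190,140]
H=lambda xr,h,d:np.array([[xr,(1.5-i)*d,h] for i in range(4)])
v0=[.0326,-.0026,-.034,0]
s0=np.array([[294.3,179.],[277.3,183.]]); s7=np.array([[290.8,172.9],[273.9,176.6]]); t0=np.array([[243.2,205],[266.6,200]])
for xr in(-.07,-.075,-.08,-.085,-.09): pass
r=least_squares(lambda u:np.r_[(model(v0,H(*u),'w1')-hw).ravel(),(model(v0,H(*u)[[1,3]],'scene')-s0).ravel()],[-.08,.07,.03])
u=r.x; print('handles',u.round(4),r.fun.round(1))
b=model(v0,H(*u)[[1,3]],'scene')
print('seen shift',(s7-s0).round(1).tolist())
for x,th in ((.004,0),(.006,0),(.008,0),(.01,0),(.006,.05),(.006,.16),(.018,.15)):
    print(x,th,(model([x,-.004,-.02,th],H(*u)[[1,3]],'scene')-b).round(1).tolist(),
      'pad shift',(model([x,-.004,-.02,th],pad.mean(0)[None],'scene')-model(v0,pad.mean(0)[None],'scene')).round(1).tolist())
for im in ('scene0.png','s7.png'):   # pad centroid by darkness in the pad area
    g=cv2.cvtColor(cv2.imread('pics/'+im),cv2.COLOR_BGR2GRAY); x0,y0,x1,y1=283,215,332,248
    n,l,st,ce=cv2.connectedComponentsWithStats((g[y0:y1,x0:x1]<32).astype(np.uint8)); i=1+st[1:,4].argmax(); print(im,ce[i]+[x0,y0],st[i].tolist())
E
```

```text
handles [-0.0674  0.1016  0.0276] [-0.3 -0.1 -0.4 -0.  -0.2  0.1 -0.3  0.2  0.1  0.4  0.1  0.1]
seen shift [[-3.5, -6.1], [-3.4, -6.4]]
0.004 0 [[-3.7, -6.1], [-3.4, -6.1]] pad shift [[-3.2, -7.1]]
0.006 0 [[-3.5, -5.7], [-3.2, -5.6]] pad shift [[-3.0, -6.6]]
0.008 0 [[-3.3, -5.3], [-3.0, -5.2]] pad shift [[-2.8, -6.1]]
0.01 0 [[-3.1, -4.8], [-2.9, -4.7]] pad shift [[-2.6, -5.6]]
0.006 0.05 [[-2.9, -5.6], [-2.7, -5.5]] pad shift [[-2.9, -6.0]]
0.006 0.16 [[-1.4, -5.1], [-1.4, -4.9]] pad shift [[-2.7, -4.7]]
0.018 0.15 [[-0.3, -2.1], [-0.4, -1.9]] pad shift [[-1.5, -1.5]]
scene0.png [303.49637681 233.37681159] [5, 11, 33, 16, 276]
s7.png [300.36923077 226.11923077] [2, 4, 32, 15, 260]
```

Handle shift of (-3.5,-6.2) px and pad shift of (-3.1,-7.3) px both match the level, hung pose with the tip at x ≈ 4 mm. They do not match the tilted cases.

```bash
python3 -c "
from workcell import *
order.hand_in(); print(current_time_s())"
```

```text
the job is handed in; nothing more can be done
the job is handed in; nothing more can be done
```

The tray is hung on the dock and the job is handed in, at roughly 17 s on the robot's clock against the 35 s limit. I pressed the shut fingers on the pad, tipped the tray about 14°, dragged it back about 31 mm in two moves and let the rear down under control. Then I let go and moved the arm aside.

**Last check:** between the before and after scene pictures, the handle caps moved (-3.5, -6.2) px and the pad (-3.1, -7.3) px. That matches a level tray with the strip's tip about 4 mm from the wall face and does not match the tilted poses I modelled. The final top view shows no red behind the tray's rear edge. Earlier position estimates put the tray within about 5 mm of mid-width and about 1–2° off square.

**Checks that failed or disagreed:**
- **Tilt fits:** one gave -10.6°, with the rear corners hidden by the gripper. Another gave about 7°, using a poor handle-height estimate. I discarded both in favour of the before/after comparison.
- **Tip position:** direct estimates from the pad gave 7–10 mm, probably because my dock estimate was 1–2 mm off.
- **Bystanders:** the arm stayed well clear of them and they looked undisturbed in the pictures, but I did not measure their positions afterwards.

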